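# Fit the spindle-lock knob and hold it pressed in

## Robot

A 6-joint arm with a two-finger parallel gripper is mounted at the origin on the work surface. World frame = base frame: x ahead of the robot, y to its left, z up, the work surface at z = 0. Lengths are in m, angles in rad, forces in N, time in s.
With the tool pointing down it reaches from about 0.35 to 0.775 m from the base axis. Payload 7.3 kg.
Tool frame: the origin (TCP) lies at the very end of the fingers, on their centre line; the grasp point (between the pads) lies 19 mm behind it; z points along the fingers, x is the direction in which the jaws open and shut, and the axes are right-handed (so a half turn about z gives the same grasp; the last joint's range is limited). The gripper opens to 92 mm and grips with 3 to 60 N. Pads are 19 mm wide; open, the fingers measure 130 mm over their backs; the gripper's body (75 mm by 190 mm) begins 47 mm behind the grasp point.
Start: joints at [-1.267, 0.342, 1.524, -0, 1.275, -0.146], TCP at [0.228, -0.473, 0.227] pointing down, gripper open.
Joint ranges: [-2.53, 2.53], [-0.77, 2.02], [0.04, 2.7], [-1, 4.14], [0.28, 2.66], [-3.11, 3.11]. Speed limits (rad/s): [2.57, 2.57, 3.14, 3.14, 3.14, 3.14].

## Interface

Orientations are given as [roll, pitch, yaw] about the fixed x, y, z axes, in that order (R = Rz(yaw) Ry(pitch) Rx(roll)).
In Python, from cell import robot, read_camera, nets gives the robot as it stands. The module is installed in compiled form; this text tells all that it offers.
- The arm moves only by the tool carry_out, never from a script. Its arguments are lists of equal length, an entry for each row: "translation": the shift along the tool's x, y, z in m, a list of three; "turn": the turn, a rotation vector about the tool's x, y, z in rad, a list of three; "gripper": the gripper's target within -1 to 1 (shut at 1, half-way at 0, fully open at -1). A call has 1 to 10 rows; each row shifts and turns the commanded pose from where the row before left it, along the tool's axes as they then stand; what a row does not reach is not made up. A row lasts 1/10 s, in which the tool goes at most 50 mm and 8.59 degrees, less where a joint would pass 70% of its speed; a pose out of reach is approached as far as the arm can. A call with a gripper value outside its range is refused whole. The fingers move at their own pace and stop on an object; "squeeze" is the grip in N (left out, the last holds). Time passes only in rows, so rows that do not move let the fingers close. It gives the time, the measured TCP pose, the force and the opening at its end, in the units of the state.
- robot.observe(): the state, without advancing time (a new reading comes with each control period).
- read_camera(name): name is "scene" or "top" or "wrist"; returns a dict with "img" (480x640x3 uint8, red, green, blue), "fx", "fy", "cx", "cy" (pixels), "world_from_camera" (4x4, takes a point from camera to world coordinates). Camera axes: x right, y down, z forward; pixel columns grow to the right and rows downward; lengths in m; the calibration is good to about 2 mm. A picture is of the moment at which its call begins. There is no depth.
- robot.hand_in(): hands the job in, once; it reports no verdict.
Trained networks look in a picture, given as the dict that the camera call returned (one of the last four; its "shot" number tells which), for a name from the list of things; names that differ only in an ending like _2 or _b are one class to them, and where a whole thing is asked for, a point or a joint stands for the part that bears it (a point fixed in the world has none). Each returns a list of dicts, best first, with "score" (0 to 1); they miss things now and then, are a little off and sometimes report something else, mostly with a low value. They report only what shows in the picture. A call takes as long as a camera call. They do not tell look-alikes from the thing itself.
- nets.regions_of(picture, name): "region" (480x640 bool, what is visible of it) and "pixel" ([column, row] in pixels, amid what is visible of it).
- nets.tip_of(picture, name): "pixel" ([column, row] in pixels: a listed point, or the origin of a listed thing).
The state is a dict: "time": time; "qpos": joint angles; "qvel": joint speeds; "joint_efforts": joint torques, N m; "tool_pos": TCP position; "tool_rot": TCP orientation; "contact_force": force on the tool from outside, world axes, zero at the start; "torque": the same for the moment, N m; "opening": finger opening in m.
Only numpy, scipy, OpenCV 4.12 (cv2) and the standard library are available. Lean on these libraries where they do the work, as an engineer would, in place of code of your own. Each camera call takes 0.05 s, during which the arm holds its last target. There are 200 camera calls.

## Task

The oil can standing on the green lock box is in the way: lift it by its arch handle, keep it upright and set it down on the middle of the black rubber mat, without dropping it. Then take the pointer knob (the one with a bar grip and a nose, not the star knob), turn it so that its nose points the same way as the nose of the disc on the lock box and its D-shaped bore matches the D-shaft, push it onto the shaft until it sits down on the disc, and press the sprung shaft well in. Finish while still gripping the knob and holding it pressed in; leave everything else where it lies.

Things in the scene. Friction and masses are not known exactly. Their poses are not given: they have to be found in the camera images.
- can_grip (a point): Middle of the arch handle of a steel oil can, on the can's axis, 150 mm above its underside. The handle's level bar is round, 10 mm thick, 76 mm long along this point's x axis, with 40 mm free below. Can: diameter 100 mm, shoulder 100 mm high, 0.4 to 0.8 kg, closed. It starts on the lock box's drip stand (underside 72 mm above the bench).
- mat: Black rubber mat fixed to the bench, 160 x 160 mm, 4 mm thick; origin at the centre of its underside (z = 0 at the bench). It lies on the left or the right of the lock box.
- lockbox: Green steel box fixed to the bench, 130 mm (x) by 220 mm (y) by 60 mm high; origin at the centre of its underside, front to -x. On its top: a round drip stand, diameter 92 mm and 12 mm high, centred 40 mm to +y of the origin, and the D-shaft 45 mm to -y of the origin.
- shaft_seat (a point): Top centre of an aluminium disc (diameter 50 mm, top 74 mm above the bench) round a steel D-shaft: diameter 18 mm, rises 16 mm, one flat 5 mm from the axis to +x, last 4 mm tapered 3 mm inwards. The disc's nose (8 mm wide, to 39 mm from the axis) points to +x too, on the flat's side. z is up. Disc and shaft slide down up to 8 mm against a spring, 4 N at first, 13 N at the end.
- plunger (a joint): How far the shaft and disc are pressed in, m: 0 at rest, 0.008 at the end of travel; springs back when let go.
- spindle (a joint): Angle of the shaft and disc about the vertical relative to the lock box, rad (0: nose along the box's +x, growing anticlockwise from above). It is stiff to turn (0.3 N m) and need not be turned.
- knob_mid (a point): Black pointer knob on the bench, bore down, 42 mm high, 0.13 kg; point on its axis, 21 mm above the underside. Hub: diameter 48, 20 mm high, D bore from below 17 mm deep (diameter 20, flat 6 mm from the axis to the knob's +x; 1 mm clearance all round). On it a bar grip 14 mm wide, 46 mm long along x, 20 to 42 mm above the underside; a nose 7 mm wide extends it to 36 mm on +x, the flat's side.
- starknob: Bystander: black six-lobed star knob, diameter 68 mm, 34 mm high, about as far forward on the bench as the pointer knob, on the other side; origin at its underside.
- jaw1: Bystander: dark steel chuck jaw, 55 x 40 x 22 mm, on the bench between the two knobs; origin at its underside.
- jaw2: Bystander: a second such chuck jaw nearer to the robot; origin at its underside.
- centre: Bystander: lathe centre, 140 mm long, 40 mm thick, lying behind on the left; origin on the bench under its thin end.
- wrench: Bystander: a wrench lying behind on the right; origin near its middle, on the bench.
Not all that is in view belongs to the job. What is shaped like the part that bears can_grip but pink is not meant. Leave any red look-alike of the part that bears knob_mid alone.

How it is judged:
On the way, in this order (a step that is already met when the one before it is completed fails the run):
1. the can is lifted clear of its stand by the gripper (height (world z) of can_grip above 0.24 m and contact force between the fingers and can above 0.5 N), for 0.1 s.
2. the can is lowered onto the mat in the gripper, not dropped (underside within 8 mm of the mat while still held) (horizontal distance between can_grip and mat below 0.055 m and height (world z) of can_grip below 0.162 m and angle between can_grip's own z axis and vertical below 0.1 rad and contact force between the fingers and can above 0.5 N), for 0.02 s.
3. the can is let go on the mat and the knob is lifted off the bench (horizontal distance between can_grip and mat below 0.055 m and height (world z) of can_grip below 0.162 m and angle between can_grip's own z axis and vertical below 0.1 rad and contact force between the fingers and can below 0.1 N and height (world z) of knob_mid above 0.036 m and contact force between the fingers and knob above 0.5 N), for 0.1 s.
At the end, for the whole second after the job is handed in: Can upright (0.1 rad) on the mat, within 55 mm of its centre, let go, at rest. Knob on the D-shaft (axes within 4 mm, noses within 0.3 rad), underside within 3 mm of the disc, fingers still on it, holding the shaft pressed in by over 4 mm (of 8) with over 4 N (horizontal distance between can_grip and mat below 0.055 m and height (world z) of can_grip below 0.162 m and angle between can_grip's own z axis and vertical below 0.1 rad and contact force between the fingers and can below 0.1 N and linear speed of can below 0.02 m/s and horizontal distance between knob_mid and shaft_seat below 0.004 m and z of knob_mid in the frame of shaft_seat between 0.017 and 0.024 m and angle between the x axis of knob_mid and the x axis of shaft_seat, either way round below 0.3 rad and value of joint plunger above 0.004 m and contact force between knob and plunger above 4 N and contact force between the fingers and knob above 1 N); the arm keeps its last pose, push and grip.
It fails at once if a bystander is moved by more than 30 mm (distance of any of starknob, jaw1, jaw2, centre, wrench from where it was at the start of the episode above 0.03 m).
It fails at once if the can is tipped by more than 0.6 rad (angle between can_grip's own z axis and vertical above 0.6 rad).
It also fails if it takes over 58 s, if anything falls off the work surface, if the arm or the gripper's body presses on something with over 40 N, if the wrist force passes 120 N, or if a joint passes its speed limit or range.

## Working session

There is one attempt and no reset: what is moved stays moved. The work goes in short steps, Python scripts to look and compute and a tool call to move; the robot and the scene stay as the last step left them, time stands still between calls to the robot, and variables do not carry over. Pictures are saved under pics/ and viewed, about 8 in all and at most 12, crops included, and the job is handed in when it is done.

Besides the shell and the picture viewer there is one more tool, called after ">>>" by a JSON object that holds its "fn" and its "kwargs". carry_out: Moves the arm, as the interface text tells. Its arguments: {"type":"object","properties":{"translation":{"type":"array","items":{"type":"array","items":{"type":"number"}}},"turn":{"type":"array","items":{"type":"array","items":{"type":"number"}}},"gripper":{"type":"array","items":{"type":"number"}},"squeeze":{"type":"number"}},"required":["translation","turn","gripper"]}

```bash
mkdir -p pics
cat > h.py <<'E'
import numpy as np, cv2
from cell import robot, read_camera, nets
def save(p,name,box=None,scale=1):
    im=p["img"][:,:,::-1]
    if box: im=im[box[1]:box[3],box[0]:box[2]]
    if scale!=1: im=cv2.resize(im,None,fx=scale,fy=scale,interpolation=cv2.INTER_CUBIC)
    cv2.imwrite("pics/"+name+".png",im)
def ray(p,px):
    T=np.array(p["world_from_camera"]);d=T[:3,:3]@np.array([(px[0]-p["cx"])/p["fx"],(px[1]-p["cy"])/p["fy"],1.]);return T[:3,3],d
def atz(p,px,z):
    o,d=ray(p,px);return o+d*(z-o[2])/d[2]
def proj(p,X):
    T=np.linalg.inv(np.array(p["world_from_camera"]));c=T[:3,:3]@np.array(X)+T[:3,3];return np.array([p["fx"]*c[0]/c[2]+p["cx"],p["fy"]*c[1]/c[2]+p["cy"]])
def tri(obs):
    A=np.zeros((3,3));b=np.zeros(3)
    for p,px in obs:
        o,d=ray(p,px);d=d/np.linalg.norm(d);M=np.eye(3)-np.outer(d,d);A+=M;b+=M@o
    return np.linalg.solve(A,b)
E
cat > a.py <<'E'
from h import *
np.set_printoptions(precision=4,suppress=True)
s=robot.observe();print({k:np.round(v,4) for k,v in s.items()})
t=read_camera("top");c=read_camera("scene")
print(t["world_from_camera"],t["fx"],c["world_from_camera"],c["fx"])
cv2.imwrite("pics/both.png",cv2.resize(np.vstack([t["img"],c["img"]])[:,:,::-1],None,fx=.62,fy=.62)) if 0 else (save(t,"top0"),save(c,"scene0"))
Z=dict(can_grip=.222,mat=0,lockbox=0,shaft_seat=.074,knob_mid=.021,starknob=0,jaw1=0,jaw2=0,centre=0,wrench=0)
for n,z in Z.items():
    for nm,p in (("top",t),("scene",c)):
        for q in nets.tip_of(p,n)[:3]: print(n,nm,np.round(q["pixel"],1),round(q["score"],2),atz(p,q["pixel"],z))
E
python3 a.py
```

```text
{'time': np.float64(0.0), 'qpos': array([-1.267 ,  0.3427,  1.525 , -0.    ,  1.2754, -0.146 ]), 'qvel': array([ 0.0014, -0.0001,  0.0003,  0.0005, -0.0003,  0.0017]), 'joint_efforts': array([ -0.0028, -43.124 , -24.4229,   0.0716,   0.0559,  -0.0001]), 'tool_pos': array([ 0.2282, -0.4724,  0.226 ]), 'tool_rot': array([-3.1414,  0.0016, -1.1209]), 'contact_force': array([-1.0818,  0.328 ,  0.2077]), 'torque': array([ 0.0191, -0.0218, -0.0515]), 'opening': np.float64(0.092)}
[[ 0.0074 -0.9866  0.1629  0.3574]
 [-1.     -0.0082 -0.0041  0.0075]
 [ 0.0054 -0.1629 -0.9866  1.4326]
 [ 0.      0.      0.      1.    ]] 592.160773037145 [[-0.3441  0.8063 -0.4812  1.1587]
 [ 0.9389  0.2965 -0.1747  0.2239]
 [ 0.0018 -0.5119 -0.859   1.1447]
 [ 0.      0.      0.      1.    ]] 570.3375521108971
can_grip top [247.9 138.2] 0.75 [0.7676 0.1439 0.222 ]
can_grip top [311.  205.2] 0.65 [0.6229 0.0083 0.222 ]
can_grip scene [302.3 229.7] 0.83 [0.6194 0.0118 0.222 ]
can_grip scene [338.1 349. ] 0.62 [0.8221 0.1526 0.222 ]
mat top [188.1 253.6] 0.71 [0.5484 0.3071 0.    ]
mat scene [438.9 293.6] 0.77 [
[... 712 characters left out ...]

jaw1 top [310.5 290.7] 0.74 [0.4605 0.008  0.    ]
jaw1 scene [323.7 222.7] 0.55 [0.4536 0.0018 0.    ]
jaw1 scene [345.2 199. ] 0.54 [0.3703 0.0283 0.    ]
jaw2 top [306.8 330.4] 0.78 [0.3657 0.0161 0.    ]
jaw2 top [310.5 290.7] 0.74 [0.4605 0.008  0.    ]
jaw2 scene [323.7 222.7] 0.55 [0.4536 0.0018 0.    ]
jaw2 scene [345.2 199. ] 0.54 [0.3703 0.0283 0.    ]
centre top [207.5 182.6] 0.86 [0.7269 0.2663 0.    ]
centre scene [397. 362.] 0.71 [0.7257 0.2594 0.    ]
centre scene [319.6 225.3] 0.33 [ 0.4639 -0.0049  0.    ]
wrench top [411.9 179.8] 0.8 [ 0.7385 -0.2426  0.    ]
wrench scene [178.7 287.9] 0.86 [ 0.7283 -0.2442  0.    ]
wrench scene [261.6 197.8] 0.51 [ 0.4377 -0.1652  0.    ]
```

```bash
python3 -c "
from h import *
t=read_camera('top');c=read_camera('scene')
a=cv2.resize(t['img'][110:370,150:450],None,fx=2,fy=2,interpolation=2)
cv2.imwrite('pics/t1.png',a[:,:,::-1])
b=cv2.resize(c['img'][130:430,150:500],None,fx=2,fy=2,interpolation=2)
cv2.imwrite('pics/c1.png',b[:,:,::-1])"
```

```text
(no output)
```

View pics/t1.png

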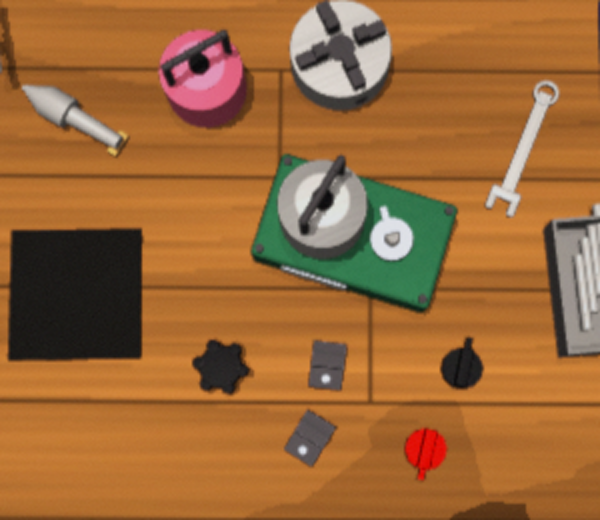

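View pics/c1.png

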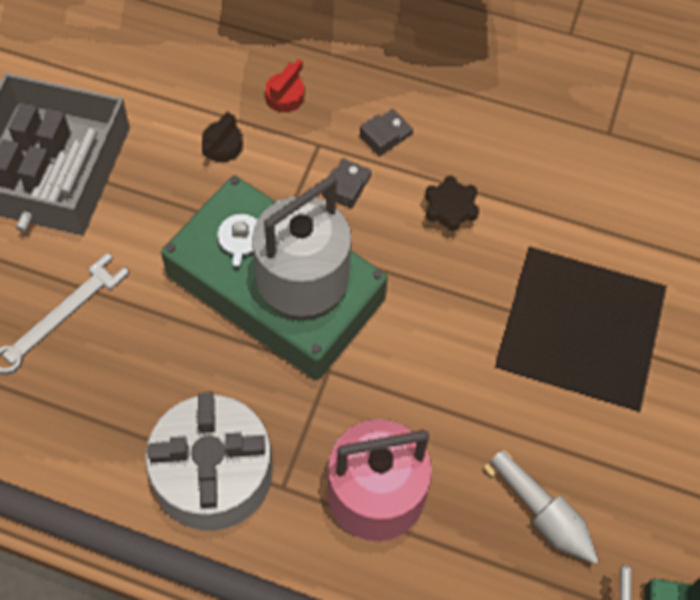

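The top picture shows these candidates:
- **Can:** the grey can on the green box at (311,205) is the one meant. The pink one at (250,140) is not.
- **Knob:** the black pointer at (381,293) is the one meant. The red one at (363,335) and the star at (262,294) are not.
- **Mat:** it is on the left at (188,254).
- **Disc nose:** it runs from (346,229) towards (341,213).

I'm moving above the can now and will check it close up with the wrist camera.

>>> {"fn": "carry_out", "kwargs": {"translation": [[0,0,-0.01],[0,0,-0.01],[0,0,-0.01],[0,0,-0.01],[0,0,-0.01],[0,0,-0.01],[0,0,-0.01],[0,0,-0.01],[0,0,-0.01],[0,0,-0.01]], "turn": [[0,0,0.091],[0,0,0.091],[0,0,0.091],[0,0,0.091],[0,0,0.091],[0,0,0.091],[0,0,0.091],[0,0,0.091],[0,0,0.091],[0,0,0.091]], "gripper": [-1,-1,-1,-1,-1,-1,-1,-1,-1,-1]}}

```text
time: 2.2
tool_pos: [0.2283, -0.4727, 0.3271]
tool_rot: [-3.142, -0.0, -2.035]
contact_force: [0.1, 0.4, -0.0]
opening: 0.0918
```

>>> {"fn": "carry_out", "kwargs": {"translation": [[-0.038,-0.0086,0],[-0.038,-0.0086,0],[-0.038,-0.0086,0],[-0.038,-0.0086,0],[-0.038,-0.0086,0],[-0.038,-0.0086,0],[-0.038,-0.0086,0],[-0.038,-0.0086,0]], "turn": [[0,0,0],[0,0,0],[0,0,0],[0,0,0],[0,0,0],[0,0,0],[0,0,0],[0,0,0]], "gripper": [-1,-1,-1,-1,-1,-1,-1,-1]}}

```text
time: 3.0
tool_pos: [0.4257, -0.2296, 0.3269]
tool_rot: [-3.141, -0.0, -2.031]
contact_force: [-0.2, -0.6, -0.9]
opening: 0.0917
```

```bash
cat > w.py <<'E'
import sys
from h import *
np.set_printoptions(precision=4,suppress=True)
s=robot.observe();print(s["time"],s["tool_pos"],s["tool_rot"],s["contact_force"],s["opening"])
w=read_camera("wrist");print(np.array(w["world_from_camera"]),w["fx"])
save(w,sys.argv[1])
for a in sys.argv[2:]:
    n,z=a.split("=")
    for q in nets.tip_of(w,n)[:3]: print(n,np.round(q["pixel"],1),round(q["score"],2),atz(w,q["pixel"],float(z)))
E
python3 w.py w1 can_grip=.222 shaft_seat=.074 knob_mid=.021
```

```text
3.0 [ 0.4257 -0.2296  0.3269] [-3.1411 -0.0002 -2.0311] [-0.1677 -0.5654 -0.8721] 0.09166468450859325
[[-0.4441 -0.8667 -0.2271  0.4858]
 [-0.896   0.4294  0.1133 -0.2595]
 [-0.0007  0.2538 -0.9673  0.4847]
 [ 0.      0.      0.      1.    ]] 359.55921525202706
can_grip [122.5 133. ] 0.54 [ 0.5534 -0.1392  0.222 ]
shaft_seat [121.1 132.5] 0.91 [ 0.5926 -0.0704  0.074 ]
knob_mid [259.1 205.3] 0.87 [ 0.4505 -0.1553  0.021 ]
knob_mid [268.2 279. ] 0.84 [ 0.3552 -0.1172  0.021 ]
```

View pics/w1.png

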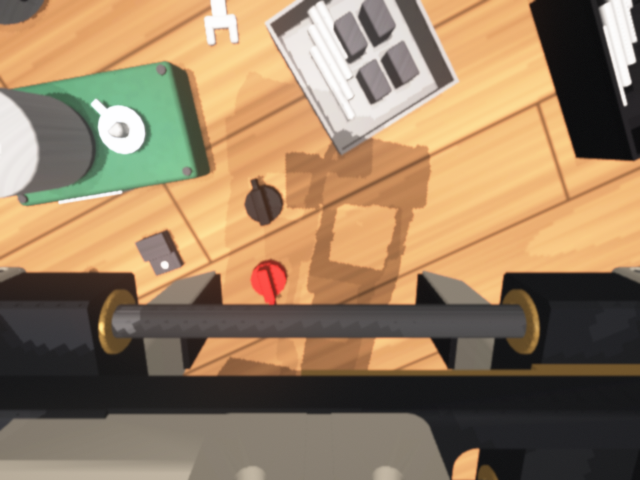

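The wrist view shows the D-shaft disc at (121,130) with its nose to the upper left. The black knob is at (263,203) with its nose up, and the red one is at (268,280).

>>> {"fn": "carry_out", "kwargs": {"translation": [[-0.0376,0.0015,0],[-0.0376,0.0015,0],[-0.0376,0.0015,0],[-0.0376,0.0015,0],[-0.0376,0.0015,0],[-0.0376,0.0015,0],[-0.0376,0.0015,0],[-0.0376,0.0015,0]], "turn": [[0,0,0],[0,0,0],[0,0,0],[0,0,0],[0,0,0],[0,0,0],[0,0,0],[0,0,0]], "gripper": [-1,-1,-1,-1,-1,-1,-1,-1]}}

```text
time: 4.0
tool_pos: [0.5482, 0.0435, 0.3267]
tool_rot: [-3.141, -0.001, -2.033]
contact_force: [0.1, -0.4, 0.5]
opening: 0.0918
```

```bash
python3 w.py w2 can_grip=.222 shaft_seat=.074
```

```text
4.0 [0.5482 0.0435 0.3267] [-3.1413 -0.0006 -2.0332] [ 0.1478 -0.3771  0.5364] 0.09176038811635405
[[-0.446  -0.8657 -0.2271  0.6083]
 [-0.895   0.4313  0.1135  0.0135]
 [-0.0003  0.2539 -0.9672  0.4846]
 [ 0.      0.      0.      1.    ]] 359.55921525202706
can_grip [61.5 15.5] 0.84 [0.7548 0.1272 0.222 ]
can_grip [316.8 124.7] 0.82 [0.6202 0.009  0.222 ]
shaft_seat [396.5 119.2] 0.68 [ 0.5934 -0.0736  0.074 ]
shaft_seat [376.2 244.6] 0.52 [0.474  0.0041 0.074 ]
```

View pics/w2.png

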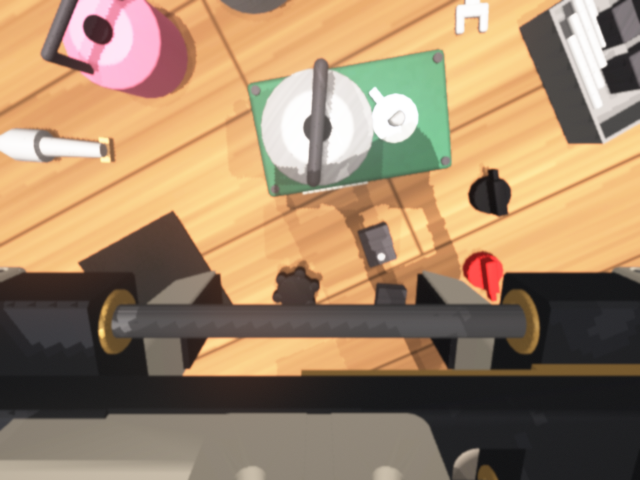

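Run:
```python
from h import *
np.set_printoptions(precision=4,suppress=True)
w=read_camera("wrist")
a=atz(w,(320,66),.222);b=atz(w,(315,178),.222);d=a-b
print("bar",a,b,np.linalg.norm(d),np.arctan2(d[1],d[0]),(a+b)/2)
# handle dark region PCA
s=robot.observe();y=s["tool_rot"][2];print(y)
x=np.array([np.cos(y),np.sin(y)]);Y=np.array([np.sin(y),-np.cos(y)])
e=np.array([.620,.009])-s["tool_pos"][:2];print("tool dx,dy",e@x,e@Y,proj(w,[.620,.009,.222]))
```

```text
bar [ 0.6527 -0.0088  0.222 ] [0.5877 0.0272 0.222 ] 0.07432459740642433 -0.5062124653843934 [0.6202 0.0092 0.222 ]
-2.0311155885956973
tool dx,dy -0.0017349788483125052 -0.07976150868786336 [317.7893 124.2817]
```

>>> {"fn": "carry_out", "kwargs": {"translation": [[-0.001,-0.04,0],[-0.001,-0.04,0],[0,0,0.03],[0,0,0.03],[0,0,0.03],[0,0,0.02],[0,0,0.013],[0,0,0]], "turn": [[0,0,0],[0,0,0.046],[0,0,0],[0,0,0],[0,0,0],[0,0,0],[0,0,0],[0,0,0]], "gripper": [-1,-1,-1,-1,-1,-1,-1,-1]}}

```text
time: 5.0
tool_pos: [0.6193, 0.0084, 0.2022]
tool_rot: [3.139, -0.002, -2.079]
contact_force: [-0.3, 0.1, 0.5]
opening: 0.0919
```

>>> {"fn": "carry_out", "kwargs": {"translation": [[0,0,0],[0,0,0],[0,0,0],[0,0,0],[0,0,0],[0,0,0],[0,0,0],[0,0,0],[0,0,0]], "turn": [[0,0,0],[0,0,0],[0,0,0],[0,0,0],[0,0,0],[0,0,0],[0,0,0],[0,0,0],[0,0,0]], "gripper": [1,1,1,1,1,1,1,1,1], "squeeze": 40}}

```text
time: 5.9
tool_pos: [0.6203, 0.0101, 0.2037]
tool_rot: [3.142, -0.0, -2.077]
contact_force: [0.2, 0.8, -0.7]
opening: 0.0247
```

>>> {"fn": "carry_out", "kwargs": {"translation": [[0,0,0],[0,0,0],[0,0,0],[0,0,0],[0,0,0]], "turn": [[0,0,0],[0,0,0],[0,0,0],[0,0,0],[0,0,0]], "gripper": [1,1,1,1,1]}}

```text
time: 6.4
tool_pos: [0.6204, 0.0098, 0.2037]
tool_rot: [-3.141, -0.0, -2.077]
contact_force: [0.1, -2.1, -0.1]
opening: 0.0087
```

>>> {"fn": "carry_out", "kwargs": {"translation": [[0,0,-0.005],[0,0,-0.01],[0,0,-0.01],[0,0,-0.015],[0,0,-0.015],[0,0,-0.01],[0,0,0],[0,0,0]], "turn": [[0,0,0],[0,0,0],[0,0,0],[0,0,0],[0,0,0],[0,0,0],[0,0,0],[0,0,0]], "gripper": [1,1,1,1,1,1,1,1]}}

```text
time: 7.2
tool_pos: [0.6202, 0.0102, 0.2684]
tool_rot: [3.141, -0.0, -2.077]
contact_force: [-0.2, 0.2, -8.1]
opening: 0.0087
```

Run:
```python
from h import *
np.set_printoptions(precision=4,suppress=True)
for n in("top","scene"):
    p=read_camera(n)
    for q in nets.tip_of(p,"mat")[:2]: print(n,q["pixel"],q["score"],atz(p,q["pixel"],.0))
    for r in nets.regions_of(p,"mat")[:2]:
        m=r["region"];c=cv2.minAreaRect(np.argwhere(m)[:,::-1].astype(np.float32));cor=cv2.boxPoints(c)
        P=np.array([atz(p,x,.004) for x in cor]);print(r["score"],P[:,:2].tolist(),P.mean(0))
    for q in nets.tip_of(p,"can_grip")[:3]: print(q["pixel"],atz(p,q["pixel"],.285))
print(robot.observe()["opening"],robot.observe()["contact_force"])
```

```text
top [188.5, 257.5] 0.85 [0.5389 0.3057 0.    ]
0.69 [[0.6203221962453698, 0.3951798421919634], [0.6216988579364325, 0.23118475531854013], [0.4601774654736491, 0.22583585180063495], [0.45892402403732224, 0.3868659014179308]] [0.5403 0.3098 0.004 ]
0.52 [[0.7821688098960526, 0.39136490190372786], [0.8169518032999004, 0.3740217607091438], [0.7443602291419016, 0.24647992534836574], [0.7101200339406917, 0.2641811715359254]] [0.7634 0.319  0.004 ]
[311.9, 198.3] [0.6231 0.0066 0.285 ]
[249.2, 136.1] [0.7507 0.1342 0.285 ]
[345.3, 232.1] [ 0.5556 -0.0596  0.285 ]
scene [437.3, 290.6] 0.92 [0.5358 0.2991 0.    ]
0.71 [[0.6253222834328884, 0.22931826005591113], [0.4605164843106909, 0.22510708209026273], [0.4556618286406353, 0.39363403242195694], [0.6175634831709235, 0.387709700385632]] [0.5398 0.3089 0.004 ]
[338.6, 349.8] [0.846  0.1586 0.285 ]
[301.3, 210.5] [0.6183 0.0102 0.285 ]
[260.8, 198.8] [ 0.6198 -0.0689  0.285 ]
0.008798106458936984 [-0.0343 -0.2435 -7.0742]
```

>>> {"fn": "carry_out", "kwargs": {"translation": [[-0.009,0.0085,0],[-0.017,0.0165,0],[-0.023,0.022,0],[-0.025,0.0245,0],[-0.025,0.0245,0],[-0.025,0.0245,0],[-0.025,0.0245,0],[-0.025,0.0245,0],[-0.023,0.022,0],[-0.017,0.0165,0]], "turn": [[0,0,0],[0,0,0],[0,0,0],[0,0,0],[0,0,0],[0,0,0],[0,0,0],[0,0,0],[0,0,0],[0,0,0]], "gripper": [1,1,1,1,1,1,1,1,1,1]}}

```text
time: 8.6
tool_pos: [0.5406, 0.3012, 0.2688]
tool_rot: [3.141, 0.001, -2.075]
contact_force: [-0.4, 2.1, -6.9]
opening: 0.0088
```

>>> {"fn": "carry_out", "kwargs": {"translation": [[-0.009,0.007,0],[0,0,0.015],[0,0,0.025],[0,0,0.025],[0,0,0.025],[0,0,0.02],[0,0,0.01],[0,0,0.005],[0,0,0],[0,0,0]], "turn": [[0,0,0],[0,0,0],[0,0,0],[0,0,0],[0,0,0],[0,0,0],[0,0,0],[0,0,0],[0,0,0],[0,0,0]], "gripper": [1,1,1,1,1,1,1,1,1,1]}}

```text
time: 9.6
tool_pos: [0.5411, 0.3096, 0.1449]
tool_rot: [-3.14, 0.002, -2.077]
contact_force: [0.4, 0.8, -6.3]
opening: 0.0086
```

Run:
```python
from h import *
np.set_printoptions(precision=4,suppress=True)
p=read_camera("scene");save(p,"c2",(330,170,530,370),3)
s=robot.observe();print(s["tool_pos"],s["tool_rot"],s["contact_force"],s["opening"])
```

```text
[0.5412 0.3097 0.145 ] [-3.14    0.0018 -2.077 ] [ 0.2014  0.1618 -7.2633] 0.00871713914261356
```

View pics/c2.png

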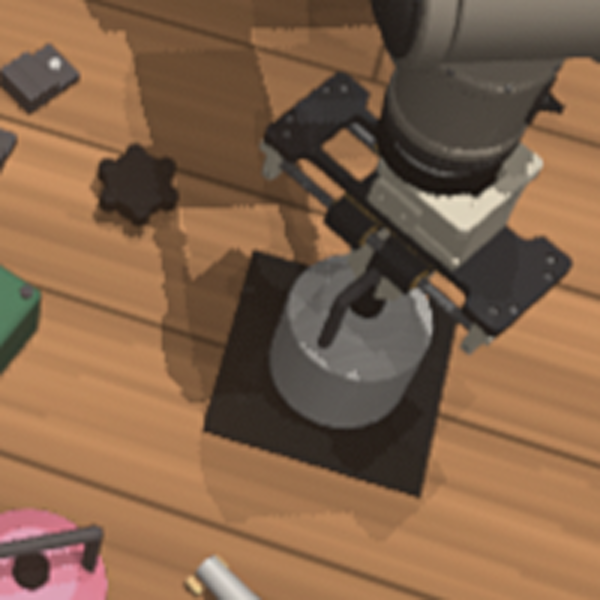

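The can hangs upright over the middle of the mat, at about (355,340) in the crop and roughly 9 mm up. I'll lower it the rest.

>>> {"fn": "carry_out", "kwargs": {"translation": [[0,0,0.003],[0,0,0.003],[0,0,0.002],[0,0,0.001],[0,0,0.001],[0,0,0],[0,0,0]], "turn": [[0,0,0],[0,0,0],[0,0,0],[0,0,0],[0,0,0],[0,0,0],[0,0,0]], "gripper": [1,1,1,1,1,1,1]}}

```text
time: 10.35
tool_pos: [0.5409, 0.3098, 0.1357]
tool_rot: [-3.14, 0.002, -2.077]
contact_force: [-3.4, -1.0, 4.9]
opening: 0.0084
```

>>> {"fn": "carry_out", "kwargs": {"translation": [[0,0,0],[0,0,0],[0,0,0],[0,0,0],[0,0,0],[0,0,0]], "turn": [[0,0,0],[0,0,0],[0,0,0],[0,0,0],[0,0,0],[0,0,0]], "gripper": [-0.3,-0.3,-0.3,-0.3,-0.3,-0.3]}}

```text
time: 10.95
tool_pos: [0.5405, 0.3094, 0.1336]
tool_rot: [-3.141, -0.0, -2.077]
contact_force: [-1.3, -0.1, -0.1]
opening: 0.0521
```

>>> {"fn": "carry_out", "kwargs": {"translation": [[0,0,-0.01],[0,0,-0.025],[0,0,-0.03],[0,0,-0.03],[0,0,-0.03],[0,0,-0.03]], "turn": [[0,0,0],[0,0,0],[0,0,0],[0,0,0],[0,0,0],[0,0,0]], "gripper": [-1,-1,-1,-1,-1,-1]}}

```text
time: 11.55
tool_pos: [0.5403, 0.3093, 0.2909]
tool_rot: [-3.141, 0.001, -2.077]
contact_force: [0.7, 0.7, -0.6]
opening: 0.0913
```

Run:
```python
from h import *
np.set_printoptions(precision=4,suppress=True)
c=read_camera("scene");t=read_camera("top")
for nm,p in(("top",t),("scene",c)):
    for n,z in(("can_grip",.154),("shaft_seat",.074),("knob_mid",.021)):
        for q in nets.tip_of(p,n)[:3]: print(nm,n,np.round(q["pixel"],1),round(q["score"],2),atz(p,q["pixel"],z))
a=cv2.resize(t['img'][190:330,300:440],None,fx=4,fy=4,interpolation=2)
cv2.imwrite('pics/t2.png',a[:,:,::-1])
s=robot.observe();print(s["time"],s["tool_pos"],s["opening"])
```

```text
top can_grip [172.5 246. ] 0.79 [0.5443 0.3095 0.154 ]
top can_grip [249.5 137.1] 0.6 [0.7932 0.148  0.154 ]
top can_grip [209.2 183. ] 0.31 [0.6863 0.2347 0.154 ]
top shaft_seat [343.2 230.8] 0.65 [ 0.595 -0.067  0.074]
top knob_mid [381.3 291.6] 0.92 [ 0.4581 -0.1606  0.021 ]
top knob_mid [369.2 336.4] 0.56 [ 0.3528 -0.1309  0.021 ]
scene can_grip [340.4 349.4] 0.82 [0.7965 0.1515 0.154 ]
scene shaft_seat [270.7 247.7] 0.65 [ 0.5999 -0.0704  0.074 ]
scene knob_mid [264.2 199.7] 0.71 [ 0.4539 -0.1501  0.021 ]
scene knob_mid [294.6 174. ] 0.71 [ 0.3563 -0.1092  0.021 ]
11.95 [0.54   0.3092 0.2873] 0.09205735260922061
```

View pics/t2.png

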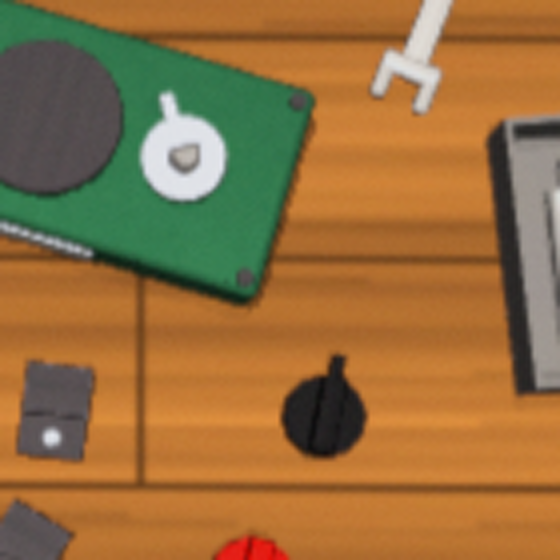

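The can stands on the mat at about (0.544,0.310). In this crop the disc is at (184,157) with its nose at (167,95), and the black knob is at (322,415) with its nose at (338,358).

>>> {"fn": "carry_out", "kwargs": {"translation": [[0.02,0,0],[0.03,0,0],[0.036,-0.007,0],[0.036,-0.009,0],[0.036,-0.009,0],[0.036,-0.009,0],[0.036,-0.009,0],[0.036,-0.009,0],[0.036,-0.009,0],[0.036,-0.009,0]], "turn": [[0,0,-0.14],[0,0,-0.14],[0,0,0],[0,0,0],[0,0,0],[0,0,0],[0,0,0],[0,0,0],[0,0,0],[0,0,0]], "gripper": [-1,-1,-1,-1,-1,-1,-1,-1,-1,-1]}}

```text
time: 12.95
tool_pos: [0.5231, -0.0339, 0.2879]
tool_rot: [3.14, -0.0, -1.797]
contact_force: [-0.3, 0.3, 0.2]
opening: 0.0915
```

>>> {"fn": "carry_out", "kwargs": {"translation": [[0.01,0,0],[0,0,0],[0,0,0]], "turn": [[0,0,0],[0,0,0],[0,0,0]], "gripper": [-1,-1,-1]}}

```text
time: 13.25
tool_pos: [0.5212, -0.0414, 0.2883]
tool_rot: [3.141, 0.001, -1.797]
contact_force: [1.2, 0.2, 0.9]
opening: 0.0916
```

```bash
python3 w.py w3 shaft_seat=.074 knob_mid=.021
```

```text
13.25 [ 0.5212 -0.0414  0.2883] [ 3.1407  0.0005 -1.797 ] [1.1949 0.1726 0.9011] 0.09163877242391827
[[-0.2241 -0.9424 -0.2481  0.5868]
 [-0.9746  0.2164  0.0584 -0.0565]
 [-0.0013  0.2549 -0.967   0.4461]
 [ 0.      0.      0.      1.    ]] 359.55921525202706
shaft_seat [332.1 132.1] 0.7 [ 0.5941 -0.0715  0.074 ]
knob_mid [425.5 236.3] 0.93 [ 0.4504 -0.1586  0.021 ]
```

View pics/w3.png

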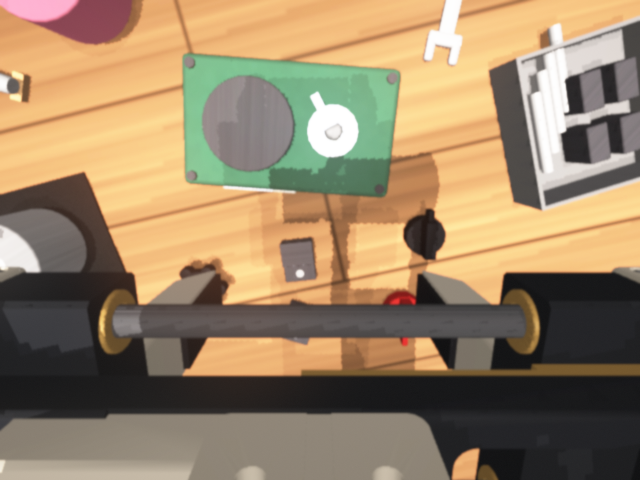

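```bash
cat > disc.py <<'E'
from h import *
np.set_printoptions(precision=4,suppress=True)
def rect(p,z,cx,cy,R,N):  # orthorectified patch, rows: x decreasing, cols: y decreasing
    g=np.linspace(-R,R,N);U=np.zeros((N,N,2),np.float32)
    for i in range(N):
        for j in range(N): U[i,j]=proj(p,[cx-g[i],cy-g[j],z])
    return cv2.remap(p["img"],U[...,0],U[...,1],cv2.INTER_LINEAR)
def disc(p):
    N=241;R=.06;cx,cy=.595,-.071
    im=rect(p,.074,cx,cy,R,N);m=((im.min(2)>150)).astype(np.uint8)
    m=cv2.morphologyEx(m,cv2.MORPH_CLOSE,np.ones((15,15)))
    n,l,st,_=cv2.connectedComponentsWithStats(m);k=l[N//2,N//2];m=(l==k).astype(np.uint8)
    core=cv2.morphologyEx(m,cv2.MORPH_OPEN,cv2.getStructuringElement(2,(51,51)))
    pts=np.argwhere(core)
    c=pts.mean(0);s=2*R/(N-1)
    nose=np.argwhere((m>0)&(np.hypot(*(np.indices(m.shape)-c[:,None,None]))>.028/s))
    w=lambda q:np.array([cx+R-q[0]*s,cy+R-q[1]*s])
    C=w(c);T=w(nose.mean(0));d=T-C
    print("disc",C,"diam",2*np.sqrt(len(pts)/np.pi)*s,"nose yaw",np.arctan2(d[1],d[0]),len(nose))
    return im
if __name__=="__main__":
    t=read_camera("top");w=read_camera("wrist")
    for p in(t,w): disc(p)
E
python3 disc.py
```

```text
disc [ 0.5882 -0.0714] diam 0.12660997538983926 nose yaw 0.2004691890552667 41603
disc [ 0.5954 -0.072 ] diam 0.05229036165794575 nose yaw 0.2721898771292827 532
```

>>> {"fn": "carry_out", "kwargs": {"translation": [[0.026,0.0216,0.012],[0.026,0.0216,0.012],[0.026,0.0216,0.012],[0.026,0.0216,0.012],[0.026,0.0216,0.012],[0,0,0],[0,0,0]], "turn": [[0,0,0],[0,0,0],[0,0,0],[0,0,0],[0,0,0],[0,0,0],[0,0,0]], "gripper": [-1,-1,-1,-1,-1,-1,-1]}}

```text
time: 14.2
tool_pos: [0.3871, -0.1446, 0.229]
tool_rot: [-3.141, 0.0, -1.798]
contact_force: [-0.6, -0.0, -0.0]
opening: 0.0924
```

```bash
cat > k.py <<'E'
from disc import *
s=robot.observe();print(s["tool_pos"],s["tool_rot"])
w=read_camera("wrist")
for q in nets.tip_of(w,"knob_mid")[:2]: print(np.round(q["pixel"],1),q["score"],atz(w,q["pixel"],.021))
im=rect(w,.042,.452,-.158,.06,481)
for z in (0.02,):
    pass
big=np.hstack([im,rect(w,.02,.452,-.158,.06,481)])
cv2.imwrite("pics/k1.png",cv2.resize(big[:,:,::-1],(800,400)))
cv2.imwrite("pics/k1full.png",im[:,:,::-1])
E
python3 k.py
```

```text
[ 0.3871 -0.1446  0.229 ] [-3.1408  0.0001 -1.7981]
[302.3 243.5] 0.58 [ 0.3571 -0.1197  0.021 ]
[318.7 144.8] 0.57 [ 0.4515 -0.1593  0.021 ]
```

View pics/k1.png

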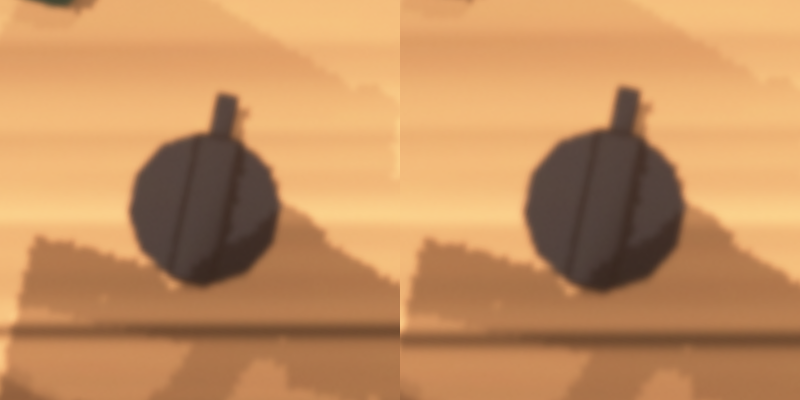

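The close crop confirms the choice: the pointer knob is black with a bar and a nose at (227,95). Its hub centre is about (0.450,-0.159) and its yaw about -0.185. Next I grasp the bar.

>>> {"fn": "carry_out", "kwargs": {"translation": [[0,-0.03,0.02],[0,-0.0346,0.04],[0,0,0.04],[0,0,0.04],[0,0,0.03],[0,0,0.02],[0,0,0.01],[0,0,0.005],[0,0,0]], "turn": [[0,0,0],[0,0,-0.042],[0,0,0],[0,0,0],[0,0,0],[0,0,0],[0,0,0],[0,0,0],[0,0,0]], "gripper": [-1,-1,-1,-1,-1,-1,-1,-1,-1]}}

```text
time: 15.2
tool_pos: [0.4487, -0.1586, 0.0261]
tool_rot: [-3.141, -0.0, -1.754]
contact_force: [-0.7, 0.9, 0.7]
opening: 0.0917
```

>>> {"fn": "carry_out", "kwargs": {"translation": [[0,0,0],[0,0,0],[0,0,0],[0,0,0],[0,0,0],[0,0,0],[0,0,0],[0,0,0],[0,0,0],[0,0,0]], "turn": [[0,0,0],[0,0,0],[0,0,0],[0,0,0],[0,0,0],[0,0,0],[0,0,0],[0,0,0],[0,0,0],[0,0,0]], "gripper": [1,1,1,1,1,1,1,1,1,1], "squeeze": 30}}

```text
time: 16.2
tool_pos: [0.4481, -0.1588, 0.0259]
tool_rot: [3.142, -0.0, -1.755]
contact_force: [-0.6, 0.1, 0.1]
opening: 0.0162
```

>>> {"fn": "carry_out", "kwargs": {"translation": [[0,0,0],[0,0,0],[0,0,0]], "turn": [[0,0,0],[0,0,0],[0,0,0]], "gripper": [1,1,1]}}

```text
time: 16.5
tool_pos: [0.4481, -0.1588, 0.0259]
tool_rot: [-3.142, -0.0, -1.755]
contact_force: [0.3, -0.1, -1.4]
opening: 0.0136
```

>>> {"fn": "carry_out", "kwargs": {"translation": [[0,0,-0.02],[0,0,-0.04],[0,0,-0.04],[0,0,-0.04]], "turn": [[0,0,0],[0,0,-0.14],[0,0,-0.14],[0,0,-0.14]], "gripper": [1,1,1,1]}}

```text
time: 16.9
tool_pos: [0.4476, -0.1584, 0.1671]
tool_rot: [3.141, 0.001, -1.329]
contact_force: [0.3, -0.5, -2.0]
opening: 0.0138
```

>>> {"fn": "carry_out", "kwargs": {"translation": [[-0.003,-0.017,0],[-0.0075,-0.03,0],[-0.0075,-0.03,0],[0,0,0],[0,0,0]], "turn": [[0,0,-0.037],[0,0,0],[0,0,0],[0,0,0],[0,0,0]], "gripper": [1,1,1,1,1]}}

```text
time: 17.4
tool_pos: [0.5173, -0.1208, 0.1653]
tool_rot: [3.14, 0.001, -1.297]
contact_force: [-0.1, 0.6, -0.6]
opening: 0.0139
```

```bash
cat > v.py <<'E'
from disc import *
s=robot.observe();tp=s["tool_pos"];print(tp,s["tool_rot"],s["opening"])
w=read_camera("wrist")
print("tcp px",proj(w,tp),"disc px",proj(w,[.5954,-.072,.074]))
for n in("shaft_seat","knob_mid"):
    for q in nets.tip_of(w,n)[:2]: print(n,np.round(q["pixel"],1),q["score"],atz(w,q["pixel"],.074 if n[0]=="s" else tp[2]-.0049))
disc(w)
save(w,"w4")
E
python3 v.py
```

```text
[ 0.5173 -0.1208  0.1653] [ 3.1402  0.0007 -1.2966] 0.01390502577969415
tcp px [319.8617 290.9765] disc px [280.281  110.0664]
shaft_seat [281.1 113.3] 0.63 [ 0.5936 -0.073   0.074 ]
knob_mid [316.9 285.8] 0.95 [ 0.5175 -0.1192  0.1604]
disc [ 0.5944 -0.0703] diam 0.05372554371911571 nose yaw 0.6930198699610405 797
```

View pics/w4.png

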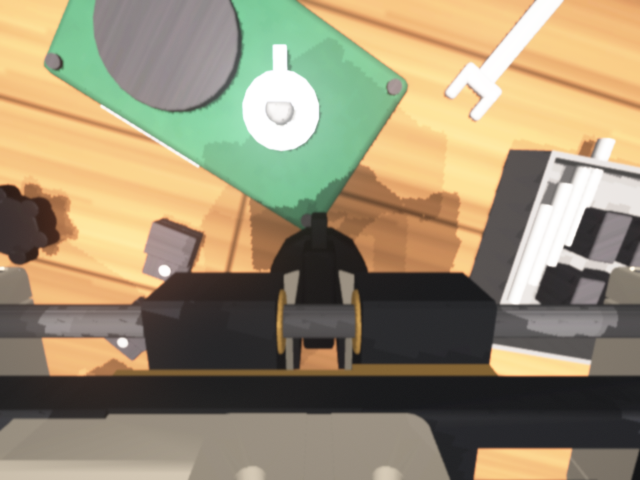

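Both noses point straight up in this view: the disc is at (281,110) with its nose tip at (280,46), and the knob's nose tip is at (318,213). The knob is gripped centrally. Next I'll measure its offset along the bar.

```bash
cat > off.py <<'E'
from disc import *
s=robot.observe();tp=s["tool_pos"];y=s["tool_rot"][2]
w=read_camera("wrist");im=w["img"].astype(int)
m=(im.max(2)<75)
rows=range(232,268,3)
ed=[(r,*(lambda c:(c.min()+255,c.max()+255))(np.where(m[r,255:385])[0])) for r in rows]
print(ed); print("nose",[ (r,np.where(m[r,300:340])[0][[0,-1]]+300) for r in range(208,226,2) if m[r,300:340].any()])
f=np.array([-np.sin(y),np.cos(y)]); x=np.array([np.cos(y),np.sin(y)]) # fwd = -tool y
if f@[1,0]<0:f=-f
th=np.linspace(0,2*np.pi,120)
for d in(-.004,-.002,0,.002,.004):
    c=tp[:2]+d*f
    P=[proj(w,[c[0]+.024*np.cos(a),c[1]+.024*np.sin(a),tp[2]-.0259+h]) for a in th for h in(0,.02)]
    M=np.zeros(m.shape,np.uint8);cv2.fillConvexPoly(M,cv2.convexHull(np.float32(P)).astype(np.int32),1)
    e=[(np.where(M[r])[0][[0,-1]] if M[r].any() else (0,0)) for r in rows]
    print(d,[tuple(map(int,q)) for q in e],"top",np.where(M.any(1))[0][0],"tip",[proj(w,[*(c+.036*f),tp[2]-.0259+h])[1].round(1) for h in(.02,.03,.042)])
disc(w)
E
python3 off.py
```

```text
[(232, np.int64(298), np.int64(339)), (235, np.int64(293), np.int64(344)), (238, np.int64(288), np.int64(349)), (241, np.int64(285), np.int64(352)), (244, np.int64(283), np.int64(353)), (247, np.int64(282), np.int64(355)), (250, np.int64(280), np.int64(357)), (253, np.int64(278), np.int64(359)), (256, np.int64(276), np.int64(360)), (259, np.int64(275), np.int64(362)), (262, np.int64(274), np.int64(363)), (265, np.int64(272), np.int64(364))]
nose [(212, array([314, 325])), (214, array([311, 325])), (216, array([310, 326])), (218, array([310, 326])), (220, array([310, 326])), (222, array([308, 326])), (224, array([307, 326]))]
-0.004 [(0, 0), (0, 0), (305, 335), (298, 341), (293, 346), (289, 350), (286, 353), (283, 356), (282, 357), (279, 359), (278, 360), (277, 361)] top 236 tip [np.float64(222.1), np.float64(226.9), np.float64(233.6)]
-0.002 [(314, 325), (303, 337), (297, 342), (292, 347), (288, 351), (286, 353), (283, 356), (281, 357), (279, 359), (277, 360), (276, 361), (275, 363)] top 232 tip [np.float64(217.8), np.float64(222.4), np.float64(228.8)]
0 [(301, 339), (295, 343), (291, 347), (287, 351), (285, 354), (282, 356), (280, 358), (278, 360), (277, 361), (276, 362), (275, 363), (274, 364)] top 228 tip [np.float64(213.6), np.float64(218.0), np.float64(223.9)]
0.002 [(295, 345), (290, 348), (287, 352), (284, 354), (282, 357), (280, 359), (278, 361), (277, 362), (276, 363), (275, 363), (274, 364), (273, 366)] top 225 tip [np.float64(209.3), np.float64(213.4), np.float64(219.1)]
0.004 [(289, 349), (286, 353), (283, 355), (281, 357), (279, 359), (278, 361), (277, 362), (276, 363), (275, 364), (274, 366), (273, 366), (271, 367)] top 221 tip [np.float64(205.0), np.float64(208.9), np.float64(214.2)]
disc [ 0.5945 -0.0705] diam 0.053496954929028076 nose yaw 0.5911307834433004 735
```

```bash
cat > d2.py <<'E'
from disc import *
def d2(w,z=.074,c0=(.5954,-.072)):
    N=401;R=.05;im=rect(w,z,*c0,R,N);s=2*R/(N-1)
    for thr in (110,140,170):
        m=(im[...,0]>thr).astype(np.uint8)
        cs,_=cv2.findContours(m,0,1);k=max(cs,key=lambda c:cv2.contourArea(c) if cv2.pointPolygonTest(c,(200,200),False)>=0 else 0)
        P=k[:,0].astype(float)
        keep=np.ones(len(P),bool)
        for _ in range(6):
            A=np.c_[2*P[keep],np.ones(keep.sum())];b=(P[keep]**2).sum(1);q=np.linalg.lstsq(A,b,rcond=None)[0]
            r=np.sqrt(q[2]+q[0]**2+q[1]**2);e=np.hypot(*(P-q[:2]).T)-r;keep=abs(e)<4
        F=np.zeros_like(m);cv2.drawContours(F,[k],0,1,-1)
        yy,xx=np.indices(F.shape);D=np.hypot(xx-q[0],yy-q[1])*s;sel=(F>0)&(D>.028)&(D<.042)
        nx,ny=xx[sel].mean(),yy[sel].mean()
        print(thr,"centre",c0[0]+R-q[1]*s,c0[1]+R-q[0]*s,"r",r*s,"inl",keep.mean(),"nose yaw",np.arctan2(-(nx-q[0]),-(ny-q[1])),D[sel].max())
if __name__=="__main__": d2(read_camera("wrist"))
E
python3 d2.py
```

```text
110 centre 0.5939342173068652 -0.07478825401728416 r 0.05521181609405552 inl 0.12483745123537061 nose yaw -1.8719768847132574 0.041999894950266375
140 centre 0.5928474690830622 -0.058337362671203874 r 0.03738849893092325 inl 0.0860377358490566 nose yaw -0.9921146206982123 0.04199929907572793
170 centre 0.59642061071157 -0.07146526641056637 r 0.02648686890332675 inl 0.4630969609261939 nose yaw 0.2577314199554024 0.03852575347065534
```

```bash
sed -i 's/im\[...,0\]>thr/im.min(2)>thr/; s/(110,140,170)/(130,150,170,190)/' d2.py; python3 d2.py
```

```text
130 centre 0.5984413082899562 -0.0686146871049155 r 0.04756327655535607 inl 0.14447592067988668 nose yaw -1.9554006585061992 0.04199932306822241
150 centre 0.5963845634510384 -0.0703020396748345 r 0.027404386871204518 inl 0.384418901660281 nose yaw 0.5642070833117291 0.03874107404949411
170 centre 0.5965397761703326 -0.07145580333367538 r 0.026552596354206284 inl 0.426917510853835 nose yaw 0.25750742368537005 0.038406691410685354
190 centre 0.5964335653013035 -0.07159173127307225 r 0.02623985730160576 inl 0.4333821376281113 nose yaw 0.260837244479263 0.038331954466136665
```

>>> {"fn": "carry_out", "kwargs": {"translation": [[-0.0065,-0.022,0],[-0.0095,-0.033,0],[-0.0095,-0.0333,0],[0,0,0.02],[0,0,0.015],[0,0,0.008],[0,0,0],[0,0,0]], "turn": [[0,0,0],[0,0,0.005],[0,0,0],[0,0,0],[0,0,0],[0,0,0],[0,0,0],[0,0,0]], "gripper": [1,1,1,1,1,1,1,1]}}

```text
time: 18.5
tool_pos: [0.5961, -0.0735, 0.1235]
tool_rot: [-3.141, -0.0, -1.304]
contact_force: [0.2, 0.2, -1.6]
opening: 0.0134
```

Run:
```python
from disc import *
s=robot.observe();print(s["tool_pos"],s["tool_rot"],s["contact_force"])
w=read_camera("wrist");save(w,"w5",(220,130,420,280),4)
```

```text
[ 0.5961 -0.0735  0.1235] [-3.1409 -0.0005 -1.3036] [ 0.2311  0.1783 -1.5833]
```

View pics/w5.png

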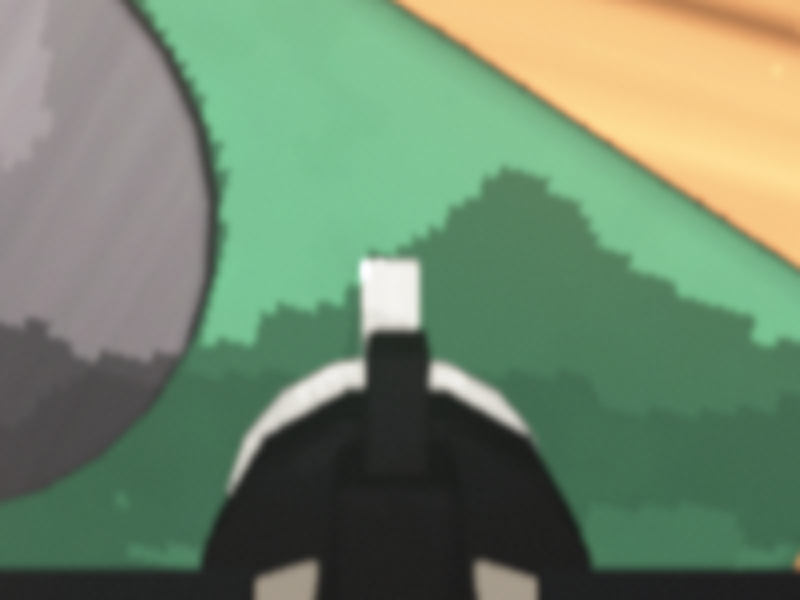

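The disc's nose and the knob's nose line up, at crop columns 391 and 397. The knob is about 1 mm too far to the right, which matches the TCP reading. I'll correct that and go down gently.

>>> {"fn": "carry_out", "kwargs": {"translation": [[-0.001,0,0],[0,0,0.004],[0,0,0.004],[0,0,0.004],[0,0,0]], "turn": [[0,0,0],[0,0,0],[0,0,0],[0,0,0],[0,0,0]], "gripper": [1,1,1,1,1], "squeeze": 40}}

```text
time: 19.05
tool_pos: [0.595, -0.0722, 0.1101]
tool_rot: [3.14, 0.0, -1.303]
contact_force: [-0.9, -1.9, -2.0]
opening: 0.0136
```

>>> {"fn": "carry_out", "kwargs": {"translation": [[0,0,0.004],[0,0,0.004],[0,0,0.002],[0,0,0]], "turn": [[0,0,0],[0,0,0],[0,0,0],[0,0,0]], "gripper": [1,1,1,1]}}

```text
time: 19.45
tool_pos: [0.5951, -0.0723, 0.1003]
tool_rot: [3.14, 0.0, -1.303]
contact_force: [-2.7, -3.5, -3.1]
opening: 0.0134
```

>>> {"fn": "carry_out", "kwargs": {"translation": [[0.0003,0.0004,0.002],[0,0,0.002],[0,0,0.0015],[0,0,0.001],[0,0,0],[0,0,0]], "turn": [[0,0,0],[0,0,0],[0,0,0],[0,0,0],[0,0,0],[0,0,0]], "gripper": [1,1,1,1,1,1]}}

```text
time: 20.05
tool_pos: [0.5952, -0.0724, 0.0952]
tool_rot: [-3.142, -0.0, -1.303]
contact_force: [-7.0, -1.1, 7.2]
opening: 0.0134
```

>>> {"fn": "carry_out", "kwargs": {"translation": [[0,0.0006,0.001],[0,0,0.001],[0,0,0.0005],[0,0,0],[0,0,0]], "turn": [[0,0,0],[0,0,0],[0,0,0],[0,0,0],[0,0,0]], "gripper": [1,1,1,1,1]}}

```text
time: 20.55
tool_pos: [0.5951, -0.0724, 0.0938]
tool_rot: [-3.14, -0.001, -1.303]
contact_force: [-6.7, 0.6, 11.9]
opening: 0.0134
```

Run:
```python
from disc import *
s=robot.observe();tp=s["tool_pos"];print(tp,s["tool_rot"],s["contact_force"])
w=read_camera("wrist");c=read_camera("scene");t=read_camera("top")
a=cv2.resize(w["img"][130:280,220:420],(560,420),interpolation=2);b=cv2.resize(t["img"][190:320,130:210],(240,420),interpolation=2)
cv2.imwrite("pics/fin.png",np.hstack([a,b])[:,:,::-1])
s=robot.observe();print(s["contact_force"],s["opening"])
for q in nets.tip_of(t,"can_grip")[:2]: print(q["pixel"],q["score"],atz(t,q["pixel"],.154))
```

```text
[ 0.5951 -0.0724  0.0938] [-3.1399 -0.0007 -1.3028] [-6.7307  0.6193 11.9451]
[-7.8924  1.0231 12.8809] 0.013801883841363511
[176.5, 246.4] 0.77 [0.5435 0.3008 0.154 ]
[248.8, 136.1] 0.73 [0.7956 0.1496 0.154 ]
```

View pics/fin.png

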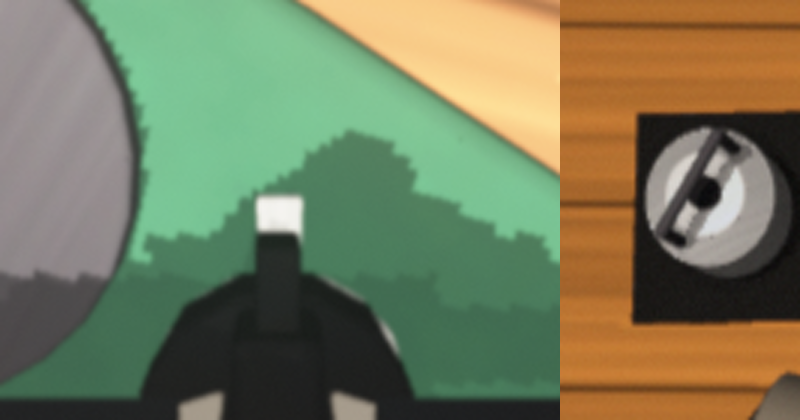

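```bash
python3 -c "
from cell import robot
s=robot.observe();print(s['contact_force'],s['tool_pos'],s['time']);print(robot.hand_in())"
```

```text
[-7.78201659 -0.22649739 12.36638519] [ 0.59514439 -0.07241734  0.09379963] 20.75
the job is handed in; nothing more can be done
None
```

I moved the oil can onto the mat and pressed the pointer knob onto the D-shaft, and handed the job in at about 20.8 s with the knob still gripped and held down. The hand-in reported no verdict.

- **Can:** I lifted it by its arch handle, lowered it until it touched the mat, and let go. The last top view shows it upright and within about 10 mm of the mat's centre.
- **Knob:** I turned the black pointer knob to the disc's nose and slid it down the shaft with almost no upward force until it reached the disc. I then pressed it in. The tool height puts the shaft about 6 mm in (of 8), with about 12 N upward on the tool, which fits the spring. The last wrist picture shows the noses in line and no gap between the knob and the disc.
- **Disagreement:** a sideways force of about 7 N was still on the tool at the end, so the bore was pressing against the shaft. I tried a 0.6 mm correction and it did not go away. The 1 mm bore clearance should still keep the axes well within 4 mm. I read the shaft travel from the tool height and force, not directly.
- **Bystanders:** I noticed no contact with any of them, but I did not measure their final positions.

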